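# Press the terrine under the crank press

### The arm

A 7-joint arm with a two-finger parallel gripper is mounted at the origin on the work surface. World frame = base frame: x ahead of the robot, y to its left, z up, the work surface at z = 0. Lengths are in mm, angles in rad, forces in N, time in s.
With the tool pointing down it reaches from about 400 to 875 mm from the base axis. Payload 4.4 kg.
Tool frame: the origin (TCP) lies at the very end of the fingers, on their centre line; the grasp point (between the pads) lies 19 mm behind it; z points along the fingers, y is the line along which they close (so a half turn about z gives the same grasp; the last joint's range is limited). The gripper opens to 85 mm and grips with 20 to 120 N. Pads are 22 mm wide; open, the fingers measure 114 mm over their backs; the gripper's body (76 mm by 85 mm) begins 54 mm behind the grasp point. The pads swing forward as they close: fully open they stand 13 mm farther back than shut.
Start: joints at [1.133, 0.628, 0.038, 1.517, -0.027, 0.996, -0.02], TCP at [236.169, -605.592, 231.313] pointing down, gripper open.
Joint ranges: [-3.06, 3.06], [-0.37, 2.12], [-1.25, 1.32], [0.18, 2.47], [-1.1, 4.24], [0.23, 1.98], [-2.94, 2.94]. Speed limits (rad/s): [2.57, 2.57, 3.14, 3.14, 3.14, 3.14, 3.14].

### API

Orientations are given as [roll, pitch, yaw] about the fixed x, y, z axes, in that order (R = Rz(yaw) Ry(pitch) Rx(roll)).
In Python, from cell import read_state, get_image, camera_info, finish_job gives the robot as it stands.
- The arm moves only by the tool play_rows, never from a script. Its argument "deltas" is one flat list of numbers, 7 for each row, row after row: the shift along the tool's x, y, z in mm, then the turn, a rotation vector about the tool's x, y, z in rad, then the opening, from 0 (shut) to 1 (fully open). In form: [dx, dy, dz, ax, ay, az, grip, dx, dy, dz, ax, ay, az, grip, ...]. A call has 1 to 10 rows; each row is the pose to reach, as a shift and turn from the pose commanded when the call began, along the tool's axes at that moment; what a row does not reach only later rows make up. A row lasts 1/8 s, in which the tool goes at most 62.5 mm and 10.7 degrees, less where a joint would pass 70% of its speed; a pose out of reach is approached as far as the arm can. A call with a gripper value outside its range is refused whole. The fingers move at their own pace and stop on an object; the grip force is fixed at half the most. Time passes only in rows, so rows that repeat a pose let the fingers close. It gives the time, the measured TCP pose, the force, the opening and the grip force at its end, in the units of the state.
- read_state(): the state, without advancing time (a new reading comes with each control period).
- get_image(name): name is "scene" or "side" or "wrist"; returns the picture (384x512x3 uint8, red, green, blue); there is no depth.
- camera_info(name): a dict with "fx", "fy", "cx", "cy" (pixels), "distortion" ([k1, k2, p1, p2, k3] as OpenCV has them; the pictures are not rectified), "T" (4x4, takes a point from camera to world coordinates). Camera axes: x right, y down, z forward; pixel columns grow to the right and rows downward; lengths in mm; the calibration is good to about 2 mm. A picture is of the moment at which its call begins: read the wrist's pose just before it. camera_info takes no time and is no camera call; for the wrist camera it gives the pose at the moment of the call.
- finish_job(): hands the job in; it is judged then, once.
The state is a dict: "clock": time; "qpos": joint angles; "qd": joint speeds; "tau": joint torques, N m; "eef_pos": TCP position; "tool_rot": TCP orientation; "force": force on the tool from outside, world axes, zero at the start; "torque": the same for the moment, N m; "width": finger opening in mm; "gripper_force": force on a finger pad.
Only numpy, scipy, OpenCV 4.12 (cv2) and the standard library are available. Lean on these libraries where they do the work, as an engineer would, in place of code of your own. Each camera call takes 0.05 s, during which the arm holds its last target. There are 200 camera calls.

### The job

Slide the red pan by its handle under the bench press until it stands centred below the press plate, home against the back stop. Then take the crank's black grip sleeve and, keeping hold of it all the way, wind the press down until the plate bears firmly on the wooden follower, with about 45 newtons (never crushing it with more than 85), and only then let go, leaving it pressed. Leave the bottle, bowl and spatula alone.

Things in the scene. Friction and masses are not known exactly. Their poses are not given: they have to be found in the camera images.
- press: Bench press fixed to the table, open to its own +y side, where the pan goes in: red crossbeam 200 x 44 mm, 198 to 230 mm high, on two columns 22 mm thick at its x = +-79 mm; feet 34 mm wide, 150 mm long (y), 16 mm high, 124 mm free between them. A red stop bar 22 mm high joins them, its face at y = -53 mm. Origin: on the table under the plate's centre, z up.
- press_seat (a point): Point on the table under the press plate's centre, where the pan's centre belongs. The pan, when it touches the red stop bar, has its centre at this point or up to 4 mm beyond it.
- crank_axis (a point): Point on the vertical crank axis 300 mm above the table, level with the sleeve's middle. The hub on this axis (34 mm across) ends at 272 mm; nothing stands higher but the sleeve.
- sleeve_mid (a point): Middle of the crank's black upright grip sleeve: 26 mm in diameter, 270 to 330 mm above the table, spinning freely on its pin, whose end shows 8 mm above it. It goes round the crank axis in a level circle of 55 mm radius. The crank arm below is 22 mm wide, its top at 266 mm.
- crank (a joint): Crank angle, rad: 0 at the start (arm towards the press's -y), growing clockwise seen from above, which lowers the plate 45 mm a turn; two turns at most. Self-locking: stays where left. Drag at the sleeve is steady, about 10 N running (6 to 8 read at a stop); plate load adds 0.13 N per N (6 N at 45 N). Once the follower bears, the load rises 8 N per mm of feed, so 45 N takes 0.8 rad.
- plate: Round aluminium press plate, 70 mm in diameter, 12 mm thick, on the screw below the crossbeam. Origin: centre of its underside, 125 mm above the table at the start, coming down as the crank turns.
- pan: Round red steel pan, 100 mm across, rim 50 mm high, loose on the table, 0.6 to 1.1 kg. Origin: centre of its underside; its x axis points along the black handle, z up.
- pan_grip (a point): Grip point on the pan's handle: 125 mm from the pan's centre, at the handle's mid-height, 42 mm above the table. The handle is a level black bar along the pan's x axis, 20 mm wide, 12 mm thick, ending 174 mm from the pan's centre.
- follower: Wooden disc, 86 mm across, 44 mm high, in the pan, its top above the rim. Origin: centre of its underside; its top, 44 mm higher, starts 59 to 85 mm above the table. Under the plate it first settles against a light drag (5 N) by an unknown 0 to 15 mm, different each time and not visible, and only then bears hard on the filling.
- oil: Amber glass bottle, 64 mm across, 200 mm tall, bystander. Origin: centre of its underside.
- bowl: White ceramic bowl, 120 mm across, 60 mm high, bystander. Origin: centre of its underside.
- spatula: Spatula lying on the table, bystander. Origin: its middle, its x axis along it to the blade.
Things that resemble listed ones, but are neither listed nor needed, are in the scene too. There is more than one size of the pan; the job needs the middle-sized.

How it is judged:
By the outcome, as a careful person would: the job done as asked, in the order asked, and still so for the second after the job is handed in, with the robot touching nothing.
It also fails if it takes over 72 s, if anything falls off the work surface, if the arm or the gripper's body presses on something with over 40 N, if the wrist force passes 120 N, or if a joint passes its speed limit or range.

## Working session

There is one attempt and no reset: what is moved stays moved. The work goes in short steps, Python scripts to look and compute and a tool call to move; the robot and the scene stay as the last step left them, time stands still between calls to the robot, and variables do not carry over. Pictures are saved under pics/ and viewed, at most 12 in all, crops included, and the job is handed in when it is done.

Besides the shell and the picture viewer there is one more tool, called after "Emit:" in YAML: its name, and indented under it one key for each argument. play_rows: Moves the arm, as the interface text tells. Its arguments: {"type":"object","properties":{"deltas":{"type":"array"}},"required":["deltas"]}

```bash
mkdir -p pics; ls
python3 - <<'E'
from cell import *
import cv2,numpy as np
for n in ("scene","side"):
    im=get_image(n); cv2.imwrite(f"pics/{n}0.png",cv2.cvtColor(im,cv2.COLOR_RGB2BGR))
    c=camera_info(n); print(n,c['fx'],c['fy'],c['cx'],c['cy'],c['distortion'],np.round(c['T'],3).tolist())
s=read_state(); print(s)
E
```

```text
pics
scene 390.3532816669517 390.3532816669517 260.7354057202084 184.3159136798751 [-0.02260951  0.          0.          0.          0.        ] [[0.223, 0.72, -0.657, 1373.743], [0.975, -0.171, 0.143, -176.062], [-0.009, -0.673, -0.74, 1133.174], [0.0, 0.0, 0.0, 1.0]]
side 402.37095920954255 402.37095920954255 259.36567044467796 186.49391613769373 [-0.09798137  0.          0.          0.          0.        ] [[-0.71, -0.496, 0.5, -46.571], [-0.704, 0.493, -0.511, 591.753], [0.007, -0.715, -0.7, 1024.763], [0.0, 0.0, 0.0, 1.0]]
{'clock': 0.1, 'qpos': array([ 1.13321994,  0.62922269,  0.03845462,  1.51825526, -0.02697244,
        0.99628878, -0.02000014]), 'qd': array([-0.0018338 , -0.00102668,  0.00046581, -0.00339679, -0.00021638,
        0.0005124 ,  0.00157274]), 'tau': array([ 2.30898841e-03, -5.64543128e+01,  1.23027977e+00, -1.93979323e+01,
        1.13264448e-02,  5.41772519e-03,  3.37443294e-05]), 'eef_pos': array([ 235.94402354, -605.07945685,  230.5053564 ]), 'tool_rot': array([-3.13993734e+00,  4.34789591e-05,  3.71783593e-01]), 'force': array([ 0.79212551,  0.23800533, -0.12216103]), 'torque': array([ 0.00850961, -0.03964488,  0.01359707]), 'gripper_force': 0.0, 'width': 85.63942421681425}
```

View pics/scene0.png

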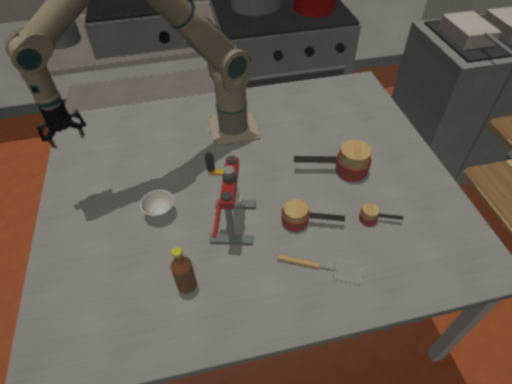

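View pics/side0.png

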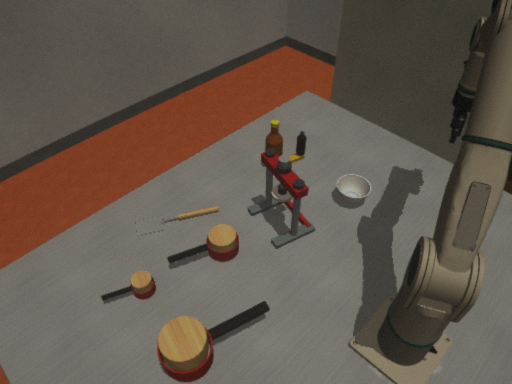

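The three candidates for the pan in the scene view are large (353,160), middle (296,213) and small (371,213). I choose the middle one. It measures about 30 px across, the press opens toward it, and its handle points away. I'll check it and the press in close crops.

```bash
cat > h.py <<'E'
from cell import *
import cv2,numpy as np
def ray(n,p,c=None):
    c=c or camera_info(n)
    K=np.array([[c['fx'],0,c['cx']],[0,c['fy'],c['cy']],[0,0,1]])
    u=cv2.undistortPoints(np.array([[p]],float),K,np.array(c['distortion'],float))[0,0]
    T=np.array(c['T']); d=T[:3,:3]@[u[0],u[1],1]; return T[:3,3],d/np.linalg.norm(d)
def onz(n,p,z,c=None):
    o,d=ray(n,p,c); return np.round(o+d*(z-o[2])/d[2],1)
def proj(n,P,c=None):
    c=c or camera_info(n); T=np.linalg.inv(c['T'])
    K=np.array([[c['fx'],0,c['cx']],[0,c['fy'],c['cy']],[0,0,1]])
    r,_=cv2.Rodrigues(T[:3,:3]); return cv2.projectPoints(np.array(P,float).reshape(-1,1,3),r,T[:3,3],K,np.array(c['distortion'],float))[0][:,0]
def tri(a,b):
    A=np.zeros((3,3));v=np.zeros(3)
    for o,d in(a,b):
        M=np.eye(3)-np.outer(d,d);A+=M;v+=M@o
    return np.linalg.solve(A,v)
def crop(n,x0,y0,x1,y1,s,f,im=None):
    im=get_image(n) if im is None else im
    o=cv2.resize(im[y0:y1,x0:x1],None,fx=s,fy=s,interpolation=cv2.INTER_CUBIC)
    cv2.imwrite(f,cv2.cvtColor(o,cv2.COLOR_RGB2BGR))
E
python3 -c "
from h import *
crop('scene',195,145,355,250,5,'pics/c1.png')
crop('side',160,120,320,240,5,'pics/c2.png')"
```

```text
(no output)
```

View pics/c1.png

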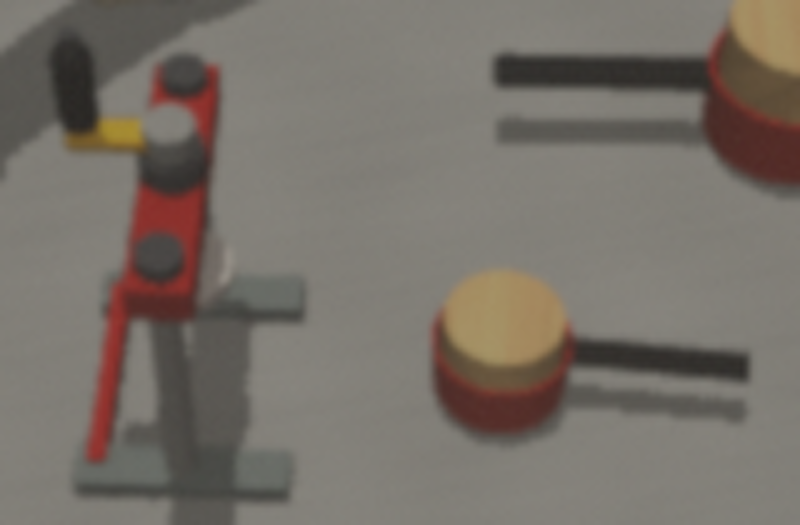

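View pics/c2.png

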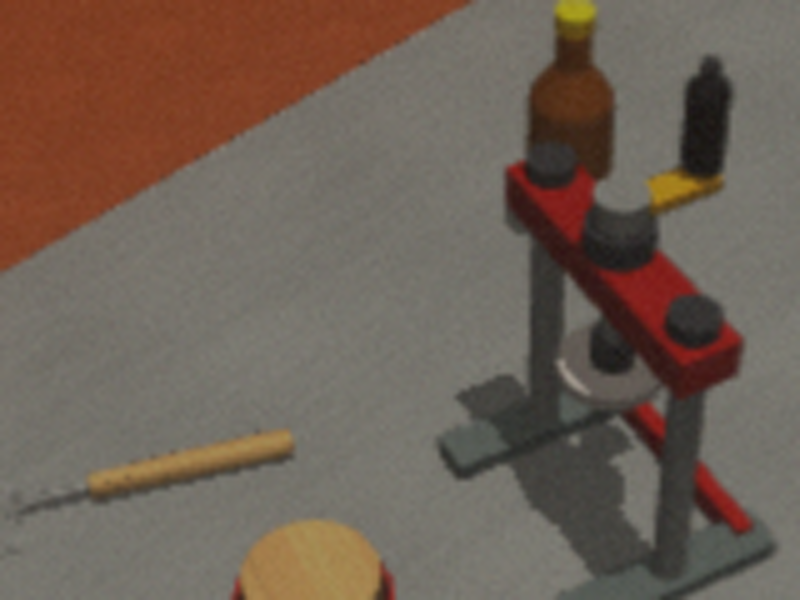

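Run:
```python
from h import *
from scipy.optimize import least_squares
S=lambda x,y:(195+(x+.5)/5-.5,145+(y+.5)/5-.5)
D=lambda x,y:(160+(x+.5)/5-.5,120+(y+.5)/5-.5)
T=lambda a,b:np.round(tri(ray('scene',a),ray('side',b)),1)
print('caps',T(S(184,74),D(551,163)),T(S(158,256),D(694,318)))
print('hub',T(S(170,124),D(622,195)),onz('scene',S(170,122),272),onz('side',D(622,195),272))
print('sleeve',T(S(74,87),D(705,122)),'pin',T(S(69,38),D(710,62)))
# press pose fit: local points
obs=[('scene',S(293,452),(96,75,16)),('scene',S(290,487),(62+34+0,75,16))]
pts=[]
for yaw0 in [0]:
    L=[('scene',S(170,122),(0,0,272)),('side',D(622,192),(0,0,272)),
     ('scene',S(157,68),None)]
pf=[('scene',S(292,485)),('scene',S(293,454)),('scene',S(305,279)),('scene',S(303,310)),('scene',S(76,488)),('scene',S(104,281)),
 ('side',D(440,440)),('side',D(462,466)),('side',D(774,540)),('side',D(750,520))]
for n,p in pf: print('foot',n,onz(n,p,16))
for p in [(128,296),(192,301),(218,66),(157,68)]: print('beam',onz('scene',S(*p),230))
for p in [(507,172),(741,345),(680,370)]: print('beamside',onz('side',D(*p),230))
# pan
print('follower top',T(S(505,318),(222,237)))
for z in(59,72,85): print(z,[onz('scene',S(x,y),z)[:2] for x,y in((443,318),(568,318),(505,268),(505,367))])
print('handle tip/start',onz('scene',S(748,361),46),onz('scene',S(578,346),46))
print('rimL/R z50',onz('scene',S(434,340),50),onz('scene',S(573,340),50))
```

```text
caps [536.9 -67.1 310.4] [ 507.8 -123.6  149.4]
hub [523.4 -91.7 270.3] [523.  -91.8 272. ] [522.2 -89.9 272. ]
sleeve [ 509.7 -146.2  301.6] pin [ 510.8 -145.6  343.7]
foot scene [632.7 -44.3  16. ]
foot scene [607.8 -38.2  16. ]
foot scene [455.6   3.6  16. ]
foot scene [484.3  -4.2  16. ]
foot scene [ 601.4 -188.5   16. ]
foot scene [ 423.  -142.8   16. ]
foot side [630.2 -43.5  16. ]
foot side [602.7 -37.5  16. ]
foot side [ 413. -136.   16.]
foot side [ 435.1 -138.1   16. ]
beam [ 620.1 -136.9  230. ]
beam [ 632.7 -100.2  230. ]
beam [437.2 -47.7 230. ]
beam [429.7 -87.6 230. ]
beamside [618.5 -93.7 230. ]
beamside [419.2 -79.2 230. ]
beamside [430.5 -39.9 230. ]
follower top [564.2 125.4  65.6]
59 [array([548.3,  83.7]), array([568.6, 169.3]), array([514.1, 139.1]), array([599.9, 114. ])]
72 [array([558.3,  80.5]), array([578.3, 165.1]), array([524.5, 135.3]), array([609.3, 110.5])]
85 [array([568.3,  77.4]), array([588.1, 160.9]), array([534.9, 131.4]), array([618.7, 107. ])]
handle tip/start [624.6 284.2  46. ] [584.6 172.7  46. ]
rimL/R z50 [559.1  74.5  50. ] [581.6 169.6  50. ]
```

The crops confirm the choice. In c1 the middle pan's follower is at (505,318) and its handle tip at (748,361). The hub top is at (170,122) and the sleeve at (74,87).

From these, the press sits at about (524,-91) with yaw -0.235. The pan sits at about (564,124) with its handle along 1.21 rad.

```bash
cat >> h.py <<'E'
from scipy.spatial.transform import Rotation as Ro
def rel(wps,base=None):
    "wps: [x,y,z,yaw] tool-down world poses -> tool-frame deltas from the base pose (default: measured)"
    s=read_state()
    p,r=(s['eef_pos'],s['tool_rot']) if base is None else (np.array(base[:3]),[np.pi,0,base[3]])
    R=Ro.from_euler('xyz',r)
    for w in wps:
        d=R.inv().apply(np.array(w[:3])-p); a=(R.inv()*Ro.from_euler('xyz',[np.pi,0,w[3]])).as_rotvec()
        print(w,'->',np.round(d,1).tolist(),np.round(a,3).tolist())
E
python3 -c "
from h import *
b=[236.2,-605.6,231.3,.372]
rel([[236,-606,400,.372],[608,240,400,1.21]],b)"
```

```text
[236, -606, 400, 0.372] -> [-0.3, 0.3, -168.7] [0.0, 0.0, 0.0]
[608, 240, 400, 1.21] -> [653.7, -652.6, -168.7] [0.0, 0.0, -0.838]
```

Emit:
play_rows:
  deltas: [0,0,-60,0,0,0,1,0,0,-120,0,0,0,1,0,0,-169,0,0,0,1,654,-653,-169,0,0,-0.838,1,654,-653,-169,0,0,-0.838,1,654,-653,-169,0,0,-0.838,1,654,-653,-169,0,0,-0.838,1,654,-653,-169,0,0,-0.838,1,654,-653,-169,0,0,-0.838,1,654,-653,-169,0,0,-0.838,1]

```text
clock: 1.45
eef_pos: [412.7, -203.3, 400.5]
tool_rot: [3.141, 0.0, 1.209]
force: [0.4, 0.6, -0.8]
width: 85.2
gripper_force: 0.0
```

```bash
python3 -c "
from h import *
rel([[608,240,400,1.21],[608,240,150,1.21]])"
```

```text
[608, 240, 400, 1.21] -> [483.7, 26.0, 0.4] [0.001, 0.0, -0.001]
[608, 240, 150, 1.21] -> [483.7, 25.8, 250.4] [0.001, 0.0, -0.001]
```

Emit:
play_rows:
  deltas: [484,26,0,0,0,0,1,484,26,0,0,0,0,1,484,26,0,0,0,0,1,484,26,0,0,0,0,1,484,26,0,0,0,0,1,484,26,0,0,0,0,1,484,26,0,0,0,0,1,484,26,60,0,0,0,1,484,26,120,0,0,0,1,484,26,180,0,0,0,1]

```text
clock: 2.7
eef_pos: [607.5, 239.6, 224.6]
tool_rot: [3.141, -0.001, 1.211]
force: [1.0, -0.3, -0.2]
width: 85.4
gripper_force: 0.0
```

Run:
```python
from h import *
s=read_state();print(s['eef_pos'],s['tool_rot'],s['qpos'])
c=camera_info('wrist');im=get_image('wrist');print(c)
cv2.imwrite('pics/w1.png',cv2.cvtColor(im,cv2.COLOR_RGB2BGR))
print(proj('wrist',[[608,240,48],[564,123.5,66],[624,282,48]],c))
```

```text
[607.45337708 239.63022124 224.60750003] [ 3.14147769e+00 -7.13761127e-04  1.21129845e+00] [-0.16675695  0.67040204 -0.43802695  1.50714421  0.31143759  1.03300363
 -1.04125328]
{'fx': 273.22161675861724, 'fy': 273.22161675861724, 'cx': 253.18277953853726, 'cy': 188.70851821648216, 'distortion': array([-0.02124932,  0.        ,  0.        ,  0.        ,  0.        ]), 'T': array([[ 9.36094832e-01, -3.37139542e-01, -1.00316471e-01,
         6.33106146e+02],
       [-3.51746759e-01, -8.96546341e-01, -2.69219011e-01,
         3.09561313e+02],
       [ 8.26008485e-04,  2.87300518e-01, -9.57840138e-01,
         3.68009172e+02],
       [ 0.00000000e+00,  0.00000000e+00,  0.00000000e+00,
         1.00000000e+00]])}
[[253.76783002 171.11324703]
 [253.58210758 270.08956327]
 [253.96834349 133.08194476]]
```

View pics/w1.png

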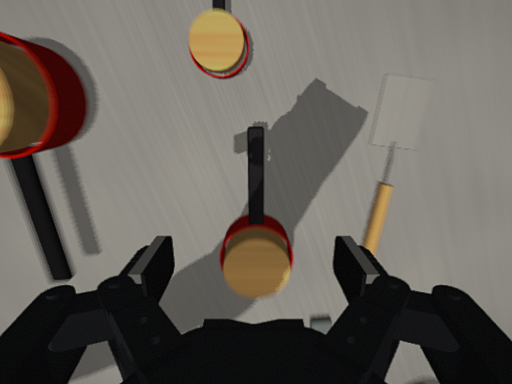

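The wrist view shows the handle tip at (256,127), the handle root at (257,222), the rim spanning columns 220–293 near row 250, and the follower centre at (257,267).

Run:
```python
from h import *
c=camera_info('wrist')
a=onz('wrist',(256,127),48,c);b=onz('wrist',(256.5,222),48,c)
print(a,b,np.arctan2(*(a-b)[[1,0]]))
th=np.arctan2(*(a-b)[[1,0]]); u=np.array([np.cos(th),np.sin(th)])
ctr=a[:2]-174*u; print('centre',ctr,'grip',ctr+125*u)
print('foll',[onz('wrist',(257,267),z,c) for z in(62,66,70)], 'rim', onz('wrist',(220.5,250),50,c),onz('wrist',(293,250),50,c))
g=ctr+125*u; rel([[*g,24,th],[*g,90,th]])
```

```text
[621.3 283.7  48. ] [581.7 175.7  48. ] 1.2193515327913456
centre [561.39969105 120.33552104] grip [604.43152219 237.69506052]
foll [array([563.2, 124. ,  62. ]), array([564.1, 126.4,  66. ]), array([565. , 128.9,  70. ])] rim [525.5 156.   50. ] [612.  124.1  50. ]
[np.float64(604.4315221912373), np.float64(237.69506052155617), 24, np.float64(1.2193515327913456)] -> [4.2, 3.4, 191.4] [-0.011, 0.011, -0.008]
[np.float64(604.4315221912373), np.float64(237.69506052155617), 90, np.float64(1.2193515327913456)] -> [3.5, 2.7, 125.4] [-0.011, 0.011, -0.008]
```

```bash
python3 -c "
from h import *
s=read_state();print(s['eef_pos'],s['tool_rot'])
rel([[604.7,238,24,1.217]])
rel([[604.7,238,24,1.217]],[608,240,220,1.21])"
```

```text
[602.44615608 236.17247486 215.47055454] [-3.13057838  0.01088541  1.21140172]
[604.7, 238, 24, 1.217] -> [4.6, 3.6, 191.4] [-0.011, 0.011, -0.006]
[604.7, 238, 24, 1.217] -> [-3.0, -2.4, 196.0] [0.0, 0.0, -0.007]
```

Emit:
play_rows:
  deltas: [0,0,50,0,0,0,1,0,0,100,0,0,0,1,0,0,100,0,0,0,1,0,0,100,0,0,0,1]

```text
clock: 3.25
eef_pos: [609.0, 239.2, 129.1]
tool_rot: [3.139, -0.002, 1.209]
force: [-0.5, 1.3, 0.7]
width: 85.7
gripper_force: 0.0
```

```bash
python3 -c "
from h import *
s=read_state();print(s['eef_pos'],s['tool_rot'])
rel([[604.7,238,24,1.217]])"
```

```text
[609.01564766 239.18470394 129.09567316] [ 3.13939894e+00 -2.47165269e-03  1.20939591e+00]
[604.7, 238, 24, 1.217] -> [-2.9, -3.8, 105.1] [0.002, -0.002, -0.008]
```

Run:
```python
from h import *
c=camera_info('wrist')
c['T']=np.array([[.936094832,-.337139542,-.100316471,633.106146],[-.351746759,-.896546341,-.269219011,309.561313],[.000826,.2873005,-.95784,368.009],[0,0,0,1]])
a=onz('wrist',(256,127),48,c);b=onz('wrist',(256.5,222),48,c)
th=np.arctan2(*(a-b)[[1,0]]); u=np.array([np.cos(th),np.sin(th)])
ctr=a[:2]-174*u; print(a,th,'centre',ctr,'grip',ctr+125*u)
print('foll',[onz('wrist',(257,267),z,c) for z in(62,66,70)])
g=ctr+125*u; rel([[*g,23,1.215]])
```

```text
[628.6 287.6  48. ] 1.2195637006129105 centre [568.73435308 124.22281579] grip [611.74128334 241.59148261]
foll [array([568.8, 123.8,  62. ]), array([569.6, 126.2,  66. ]), array([570.5, 128.6,  70. ])]
[np.float64(611.7412833386232), np.float64(241.59148260885365), 23, 1.215] -> [3.0, 1.5, 106.1] [0.002, -0.002, -0.006]
```

Emit:
play_rows:
  deltas: [3,1,50,0,0,-0.006,1,3,1,90,0,0,-0.006,1,3,1,106,0,0,-0.006,1,3,1,106,0,0,-0.006,1,3,1,106,0,0,-0.006,0,3,1,106,0,0,-0.006,0,3,1,106,0,0,-0.006,0,3,1,106,0,0,-0.006,0,3,1,106,0,0,-0.006,0]

```text
clock: 4.38
eef_pos: [610.3, 240.9, 21.4]
tool_rot: [3.14, -0.001, 1.216]
force: [0.2, -1.2, 4.0]
width: 19.2
gripper_force: 58.9
```

```bash
python3 -c "
from h import *
s=read_state();print(s['eef_pos'],s['tool_rot'])
crop('scene',190,140,370,250,4,'pics/c3.png')"
```

```text
[610.26210121 240.92428815  21.37335936] [ 3.14028603e+00 -6.76412257e-04  1.21605414e+00]
```

View pics/c3.png

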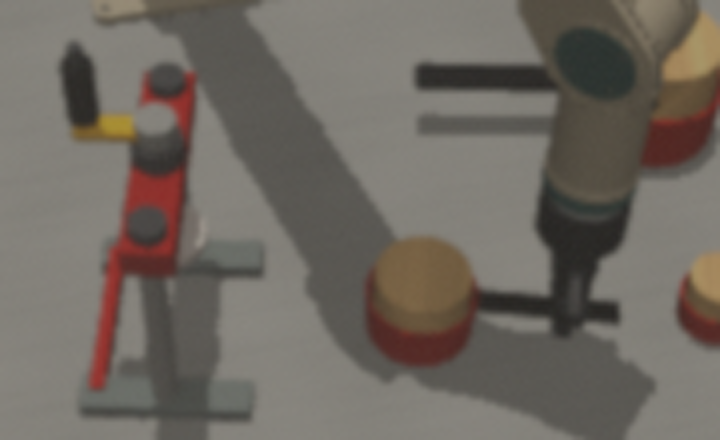

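Gripped the middle pan (c3: the handle is held at about (568,310)). Next I slide it toward the press, aligning the handle with the press's y axis.

```bash
cat >> h.py <<'E'
O=np.array([524.,-91.]);YW=-.235
def loc(x,y): return O+np.array([[np.cos(YW),-np.sin(YW)],[np.sin(YW),np.cos(YW)]])@[x,y]
E
python3 -c "
from h import *
rel([[*loc(0,y+125),23,np.pi/2+YW] for y in(130,60,10)],[610.3,240.9,22.4,1.216])"
```

```text
[np.float64(583.3749613056663), np.float64(156.99115703982397), 23, 1.3357963267948967] -> [-88.0, 3.9, -0.6] [-0.0, 0.0, -0.12]
[np.float64(567.0759523197971), np.float64(88.91515314653896), 23, 1.3357963267948967] -> [-157.5, 12.3, -0.6] [-0.0, 0.0, -0.12]
[np.float64(555.4338030441762), np.float64(40.28943607990681), 23, 1.3357963267948967] -> [-207.2, 18.2, -0.6] [-0.0, 0.0, -0.12]
```

Emit:
play_rows:
  deltas: [-22,1,-0.5,0,0,-0.03,0,-44,2,-0.5,0,0,-0.06,0,-66,3,-0.5,0,0,-0.09,0,-88,4,-0.5,0,0,-0.12,0,-108,6,-0.5,0,0,-0.12,0,-128,9,-0.5,0,0,-0.12,0,-148,11,-0.5,0,0,-0.12,0,-158,12,-0.5,0,0,-0.12,0,-158,12,-0.5,0,0,-0.12,0,-158,12,-0.5,0,0,-0.12,0]

```text
clock: 5.68
eef_pos: [566.6, 89.9, 21.5]
tool_rot: [3.141, -0.002, 1.336]
force: [2.0, 3.3, 1.9]
width: 18.9
gripper_force: 59.1
```

```bash
python3 -c "
from h import *
s=read_state();print(s['eef_pos'],s['tool_rot'],s['force'],s['width'])
a=get_image('scene');b=get_image('side')
A=cv2.resize(a[165:255,210:310],None,fx=5,fy=5,interpolation=cv2.INTER_CUBIC)
B=cv2.resize(b[140:260,220:345],None,fx=3,fy=3.75,interpolation=cv2.INTER_CUBIC)
B=cv2.resize(b[150:260,220:330],None,fx=2.72,fy=2.72,interpolation=cv2.INTER_CUBIC)
B=cv2.copyMakeBorder(B,0,450-B.shape[0],0,0,cv2.BORDER_CONSTANT)
cv2.imwrite('pics/c4.png',cv2.cvtColor(np.hstack([A,B]),cv2.COLOR_RGB2BGR));print(A.shape,B.shape)"
```

```text
[566.61058523  89.93812694  21.45308844] [ 3.14053387e+00 -2.07478054e-03  1.33642386e+00] [1.9593057  3.25913955 1.91237255] 18.891911396695253
(450, 500, 3) (450, 299, 3)
```

View pics/c4.png

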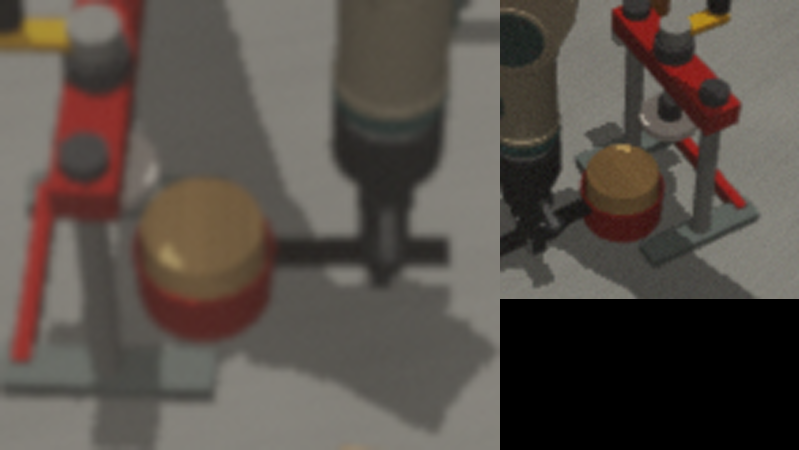

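The c4 scene view shows the pan between the feet, with its bottom edge at (203,340) and the near foot's inner edge at (214,347). I compute the lateral offset from these.

Run:
```python
from h import *
S=lambda x,y:(210+(x+.5)/5-.5,165+(y+.5)/5-.5)
D=lambda x,y:(220+(x-500+.5)/2.72-.5,150+(y+.5)/2.72-.5)
R=np.array([[np.cos(YW),np.sin(YW)],[-np.sin(YW),np.cos(YW)]])
def q(n,p,z): w=onz(n,p,z); return w,np.round(R@(w[:2]-O),1)
print('pan bottom pt',q('scene',S(203,340),0))
print('foot inner top',q('scene',S(214,348),16),'outer',q('scene',S(212,388),16))
print('rim L,R scene',q('scene',S(137,252),50),q('scene',S(272,252),50))
print('follower top c',q('scene',S(204,228),66))
print('side rim L R',q('side',D(582,193),50),q('side',D(663,193),50))
print('side foll c',q('side',D(623,176),66))
print('side foot inner corner', q('side',D(641,243),16),q('side',D(655,259),16),q('side',D(578,155),16),q('side',D(593,170),16))
print('hub',q('side',D(675,35),272),q('scene',S(95,27),272))
# expected outlines from the gripper
s=read_state();y=s['tool_rot'][2];p=s['eef_pos'][:2]-125*np.array([np.cos(y),np.sin(y)]);print('pan by arm',p,R@(p-O))
for n,f in(('scene',lambda u:((u[0]-209.5)*5,(u[1]-164.5)*5)),('side',lambda u:((u[0]-219.5)*2.72+500,(u[1]-149.5)*2.72))):
  t=np.linspace(0,6.283,90)
  for rr,z,c in((43,66,p),(50,0,p)):
    P=np.c_[c[0]+rr*np.cos(t),c[1]+rr*np.sin(t),0*t+z]; U=np.array([f(u) for u in proj(n,P)]);print(n,rr,U.min(0).round(),U.max(0).round())
```

```text
pan bottom pt (array([582.8, -44.1,   0. ]), array([46.3, 59.3]))
foot inner top (array([602.3, -39.9,  16. ]), array([64.2, 67.9])) outer (array([634.3, -48.1,  16. ]), array([97.3, 67.4]))
rim L,R scene (array([533.7, -79.6,  50. ]), array([ 6.8, 13.3])) (array([555.4,  12.5,  50. ]), array([  6.4, 108. ]))
follower top c (array([536.1, -31.6,  66. ]), array([-2.1, 60.6]))
side rim L R (array([561.8,  12.1,  50. ]), array([ 12.8, 109.1])) (array([494.7, -55.2,  50. ]), array([-36.8,  28. ]))
side foll c (array([536.7, -30.7,  66. ]), array([-1.7, 61.6]))
side foot inner corner (array([479.6,  -3.2,  16. ]), array([-63.6,  75. ])) (array([452.1,   2.3,  16. ]), array([-91.6,  74. ])) (array([631.5, -48.4,  16. ]), array([94.6, 66.5])) (array([600.2, -43.9,  16. ]), array([63.1, 63.5]))
hub (array([510.4, -77. , 272. ]), array([-16.5,  10.4])) (array([527.3, -92.5, 272. ]), array([ 3.6, -0.7]))
pan by arm [537.55131988 -31.68523322] [-0.63217446 60.83979112]
scene 43 [143. 183.] [267. 280.]
scene 50 [138. 233.] [277. 344.]
side 43 [587. 149.] [660. 204.]
side 50 [582. 181.] [664. 244.]
```

Emit:
play_rows:
  deltas: [-15,1,-0.5,0,0,0,0,-30,1,-0.5,0,0,0,0,-42,1,-0.5,0,0,0,0,-50,1,-0.5,0,0,0,0,-52,1,-0.5,0,0,0,0,-54,1,-0.5,0,0,0,0,-54,1,-0.5,0,0,0,0]

```text
clock: 6.65
eef_pos: [554.4, 37.8, 21.5]
tool_rot: [-3.142, -0.003, 1.337]
force: [2.7, 5.8, -0.7]
width: 19.1
gripper_force: 58.8
```

Emit:
play_rows:
  deltas: [-1,0,0,0,0,0,0,-2,0,0,0,0,0,0,-3,0,0,0,0,0,0,-3,0,0,0,0,0,0]

```text
clock: 7.15
eef_pos: [553.8, 35.2, 21.5]
tool_rot: [3.142, -0.003, 1.338]
force: [0.9, 6.5, 0.0]
width: 18.7
gripper_force: 58.7
```

Emit:
play_rows:
  deltas: [-1,0,0,0,0,0,0,-2,0,0,0,0,0,0,-3,0,0,0,0,0,0,-3,0,0,0,0,0,0]

```text
clock: 7.65
eef_pos: [553.1, 32.3, 21.5]
tool_rot: [3.142, -0.003, 1.338]
force: [2.7, 7.0, -0.5]
width: 18.8
gripper_force: 58.7
```

Emit:
play_rows:
  deltas: [-1,0,0,0,0,0,0,-2,0,0,0,0,0,0,-2,0,0,0,0,0,0]

```text
clock: 8.02
eef_pos: [552.6, 30.4, 21.5]
tool_rot: [3.141, -0.003, 1.338]
force: [1.1, 7.2, -0.3]
width: 19.3
gripper_force: 58.7
```

Emit:
play_rows:
  deltas: [-1,0,0,0,0,0,0,-2,0,0,0,0,0,0,-2,0,0,0,0,0,0]

```text
clock: 8.4
eef_pos: [552.2, 28.4, 21.5]
tool_rot: [3.142, -0.003, 1.338]
force: [1.2, 5.7, -0.2]
width: 19.1
gripper_force: 58.7
```

Emit:
play_rows:
  deltas: [-1,0,0,0,0,0,0,-2,0,0,0,0,0,0,-2,0,0,0,0,0,0]

```text
clock: 8.78
eef_pos: [551.7, 26.5, 21.5]
tool_rot: [3.142, -0.003, 1.338]
force: [2.1, 6.4, 0.2]
width: 19.1
gripper_force: 58.7
```

Emit:
play_rows:
  deltas: [-1,0,0,0,0,0,0,-2,0,0,0,0,0,0,-2,0,0,0,0,0,0]

```text
clock: 9.15
eef_pos: [551.3, 24.6, 21.5]
tool_rot: [3.141, -0.003, 1.338]
force: [1.7, 6.6, -0.0]
width: 19.0
gripper_force: 58.7
```

Emit:
play_rows:
  deltas: [-1,0,0,0,0,0,0,-2,0,0,0,0,0,0,-2,0,0,0,0,0,0]

```text
clock: 9.52
eef_pos: [551.4, 24.5, 21.7]
tool_rot: [3.141, -0.006, 1.339]
force: [1.8, 10.3, -0.1]
width: 18.9
gripper_force: 58.7
```

Emit:
play_rows:
  deltas: [-1,0,0,0,0,0,0,-2,0,0,0,0,0,0,-2,0,0,0,0,0,0]

```text
clock: 9.9
eef_pos: [551.6, 24.4, 21.9]
tool_rot: [3.14, -0.009, 1.339]
force: [2.7, 13.0, 0.2]
width: 19.0
gripper_force: 58.7
```

```bash
python3 -c "
from h import *
a=get_image('scene');b=get_image('side')
A=cv2.resize(a[165:245,205:285],None,fx=5,fy=5,interpolation=cv2.INTER_CUBIC)
B=cv2.resize(b[145:225,250:330],None,fx=5,fy=5,interpolation=cv2.INTER_CUBIC)
cv2.imwrite('pics/c5.png',cv2.cvtColor(np.hstack([A,B]),cv2.COLOR_RGB2BGR))"
```

```text
(no output)
```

View pics/c5.png

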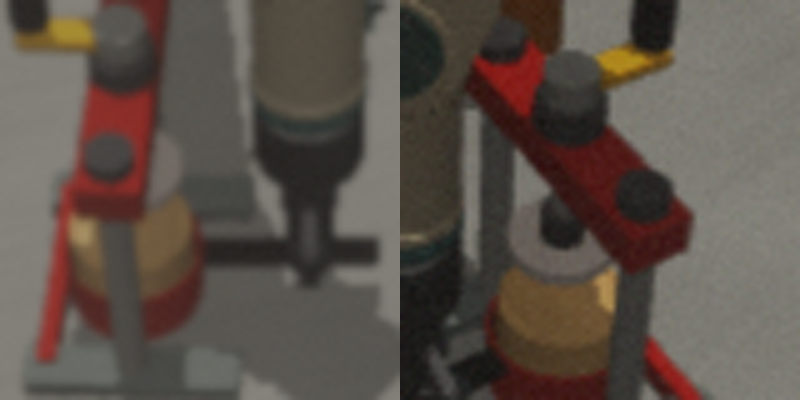

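Contact with the stop is confirmed: motion halted at y = 24.5 while the force rose to 13 N. c5 shows the pan centred between the columns against the red bar. I relax the push, let go, and rise.

Emit:
play_rows:
  deltas: [3,0,0,0,0,0,0,3,0,0,0,0,0,0,3,0,0,0,0,0,1,3,0,0,0,0,0,1,3,0,0,0,0,0,1,3,0,0,0,0,0,1,3,0,-20,0,0,0,1,3,0,-60,0,0,0,1]

```text
clock: 11.0
eef_pos: [549.4, 20.8, 81.0]
tool_rot: [-3.138, 0.001, 1.336]
force: [0.2, -0.2, -0.1]
width: 85.4
gripper_force: 0.0
```

```bash
python3 -c "
from h import *
s=read_state();print(s['width'],s['eef_pos'])
rel([[*loc(0,128),440,np.pi/2+YW],[*loc(0,-62),440,np.pi/2+YW]])"
```

```text
85.37341571728015 [549.39529255  20.80796715  81.04688121]
[np.float64(553.8039021455893), np.float64(33.48183569057831), 440, 1.3357963267948967] -> [12.8, 0.1, -359.0] [-0.004, 0.001, 0.0]
[np.float64(509.56373489823017), np.float64(-151.29588916262387), 440, 1.3357963267948967] -> [-177.2, 0.1, -358.7] [-0.004, 0.001, 0.0]
```

Emit:
play_rows:
  deltas: [5,0,-60,0,0,0,1,10,0,-120,0,0,0,1,10,0,-180,0,0,0,1,10,0,-240,0,0,0,1,10,0,-300,0,0,0,1,10,0,-340,0,0,0,1,-40,0,-340,0,0,0,1,-100,0,-340,0,0,0,1,-150,0,-340,0,0,0,1,-165,0,-340,0,0,0,1]

```text
clock: 12.25
eef_pos: [510.9, -143.4, 421.3]
tool_rot: [-3.141, 0.002, 1.329]
force: [-1.1, 1.2, 0.2]
width: 85.5
gripper_force: 0.0
```

Emit:
play_rows:
  deltas: [0,0,0,0,0,0,1,0,0,0,0,0,0,1,0,0,0,0,0,0,1,0,0,0,0,0,0,1]

```text
clock: 12.75
eef_pos: [512.6, -138.1, 421.7]
tool_rot: [3.142, -0.0, 1.338]
force: [-0.6, -0.4, 0.3]
width: 85.5
gripper_force: 0.0
```

Run:
```python
from h import *
s=read_state();print(s['eef_pos'],s['tool_rot'])
c=camera_info('wrist');im=get_image('wrist');np.save('cw.npy',c['T'])
cv2.imwrite('pics/w2.png',cv2.cvtColor(im,cv2.COLOR_RGB2BGR))
print(proj('wrist',[[*loc(0,0),272],[*loc(0,-55),338],[*loc(0,-55),330]],c))
```

```text
[ 512.64142915 -138.13683102  421.68462216] [ 3.14153510e+00 -3.01854701e-04  1.33772782e+00]
[[253.51977029 132.53932344]
 [253.53439384 202.72813345]
 [253.51499116 199.7650888 ]]
```

View pics/w2.png

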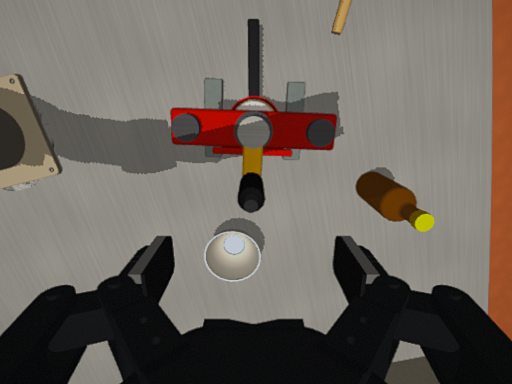

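The w2 view shows the hub top at (254,130), the pin top at (251,206), the column caps at (186,127) and (320,132), and the sleeve standing clear.

Run:
```python
from h import *
c=camera_info('wrist');c['T']=np.load('cw.npy')
im=cv2.imread('pics/w2.png');cv2.imwrite('pics/c6.png',cv2.resize(im[95:220,165:345],None,fx=4.4,fy=4.4,interpolation=cv2.INTER_CUBIC))
for p,z in(((254,130),272),((251,206),338),((251,205),330),((186,127),236),((320,132),236)): print(p,z,onz('wrist',p,z,c))
```

```text
(254, 130) 272 [525.1 -88.6 272. ]
(251, 206) 338 [ 508.3 -147.   338. ]
(251, 205) 330 [ 507.8 -148.9  330. ]
(186, 127) 236 [447.3 -69.4 236. ]
(320, 132) 236 [ 600.3 -111.7  236. ]
```

View pics/c6.png

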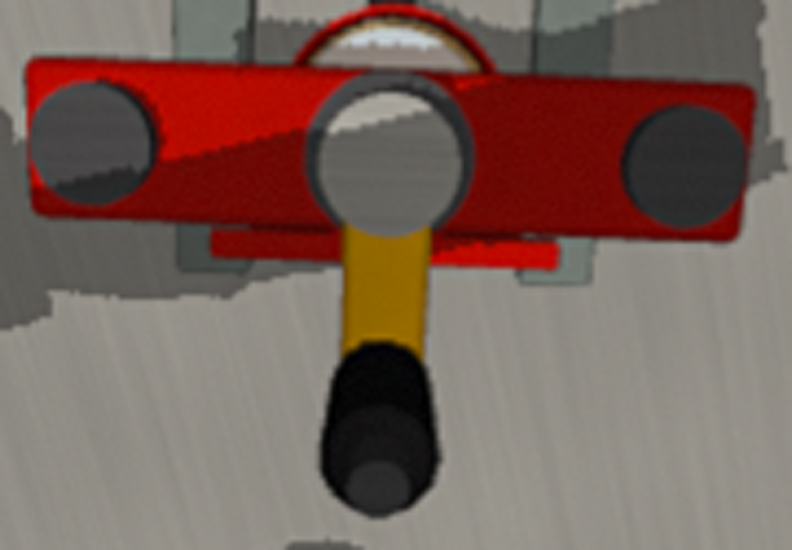

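Emit:
play_rows:
  deltas: [-8,-1,45,0,0,0,1,-8,-1,90,0,0,0,1,-8,-1,125,0,0,0,1,-8,-1,140,0,0,0,1,-8,-1,140,0,0,0,1,-8,-1,140,0,0,0,0,-8,-1,140,0,0,0,0,-8,-1,140,0,0,0,0,-8,-1,140,0,0,0,0,-8,-1,140,0,0,0,0]

```text
clock: 14.05
eef_pos: [509.1, -146.7, 282.5]
tool_rot: [-3.141, 0.001, 1.336]
force: [-3.3, 0.3, 5.0]
width: 24.7
gripper_force: 58.5
```

Run:
```python
from h import *
s=read_state();print(s['eef_pos'],s['tool_rot'],s['force'],s['width'])
y=s['tool_rot'][2]; a=np.array([np.cos(y),np.sin(y)]);b=np.array([np.sin(y),-np.cos(y)])
yw=-.262
pos=lambda t:55*np.array([np.cos(-np.pi/2+yw-t),np.sin(-np.pi/2+yw-t)])
for k in range(4):
    d=[pos(k*np.pi/2+i*np.pi/20)-pos(k*np.pi/2) for i in range(1,11)]
    print(k,[(round(float(v@a),1),round(float(v@b),1)) for v in d])
```

```text
[ 509.05259459 -146.71032388  282.48957834] [-3.14114022e+00  5.64839797e-04  1.33567868e+00] [-3.30221929  0.25859727  4.96837684] 24.657783405468
0 [(0.9, -8.6), (3.1, -16.9), (6.7, -24.8), (11.4, -32.0), (17.1, -38.4), (23.9, -43.9), (31.3, -48.2), (39.4, -51.3), (47.8, -53.1), (56.5, -53.5)]
1 [(8.6, 0.9), (16.9, 3.1), (24.8, 6.7), (32.0, 11.4), (38.4, 17.1), (43.9, 23.9), (48.2, 31.3), (51.3, 39.4), (53.1, 47.8), (53.5, 56.5)]
2 [(-0.9, 8.6), (-3.1, 16.9), (-6.7, 24.8), (-11.4, 32.0), (-17.1, 38.4), (-23.9, 43.9), (-31.3, 48.2), (-39.4, 51.3), (-47.8, 53.1), (-56.5, 53.5)]
3 [(-8.6, -0.9), (-16.9, -3.1), (-24.8, -6.7), (-32.0, -11.4), (-38.4, -17.1), (-43.9, -23.9), (-48.2, -31.3), (-51.3, -39.4), (-53.1, -47.8), (-53.5, -56.5)]
```

Emit:
play_rows:
  deltas: [0.9,-8.6,0,0,0,0,0,3.1,-16.9,0,0,0,0,0,6.7,-24.8,0,0,0,0,0,11.4,-32,0,0,0,0,0,17.1,-38.4,0,0,0,0,0,23.9,-43.9,0,0,0,0,0,31.3,-48.2,0,0,0,0,0,39.4,-51.3,0,0,0,0,0,47.8,-53.1,0,0,0,0,0,56.5,-53.5,0,0,0,0,0]

```text
clock: 15.3
eef_pos: [469.0, -83.7, 282.5]
tool_rot: [-3.141, 0.007, 1.332]
force: [-5.4, -8.1, 9.8]
width: 24.6
gripper_force: 60.7
```

```bash
cat >> h.py <<'E'
AX=np.array([524.,-92.3]);PW=-.262
def ft():
    s=read_state();v=s['eef_pos'][:2]-AX;th=(-np.pi/2+PW-np.arctan2(v[1],v[0]))%(2*np.pi)
    r=v/np.linalg.norm(v);t=np.array([r[1],-r[0]]);f=s['force'][:2]
    print('t',round(s['clock'],2),'ang',round(th,3),'rad',round(np.linalg.norm(v),1),'Ftan',round(-f@t,2),'Frad',round(f@r,2),'Fz',round(s['force'][2],1),'w',round(s['width'],1),'z',round(s['eef_pos'][2],1),np.round(s['tool_rot'],3))
E
python3 -c "
from h import *
ft()"
```

```text
t 15.3 ang 1.464 rad 55.6 Ftan 8.82 Frad 4.04 Fz 9.8 w 24.6 z 282.5 [-3.141  0.007  1.332]
```

Emit:
play_rows:
  deltas: [8.6,0.9,0,0,0,0,0,16.9,3.1,0,0,0,0,0,24.8,6.7,0,0,0,0,0,32,11.4,0,0,0,0,0,38.4,17.1,0,0,0,0,0,43.9,23.9,0,0,0,0,0,48.2,31.3,0,0,0,0,0,51.3,39.4,0,0,0,0,0,53.1,47.8,0,0,0,0,0,53.5,56.5,0,0,0,0,0]

```text
clock: 16.55
eef_pos: [535.2, -39.8, 282.4]
tool_rot: [-3.136, 0.002, 1.336]
force: [-9.9, 0.4, 10.3]
width: 24.3
gripper_force: 61.0
```

```bash
python3 -c "
from h import *
ft()"
```

```text
t 16.55 ang 3.089 rad 53.7 Ftan 9.74 Frad -1.71 Fz 10.3 w 24.3 z 282.4 [-3.136e+00  2.000e-03  1.336e+00]
```

Emit:
play_rows:
  deltas: [-0.9,8.6,0,0,0,0,0,-3.1,16.9,0,0,0,0,0,-6.7,24.8,0,0,0,0,0,-11.4,32,0,0,0,0,0,-17.1,38.4,0,0,0,0,0,-23.9,43.9,0,0,0,0,0,-31.3,48.2,0,0,0,0,0,-39.4,51.3,0,0,0,0,0,-47.8,53.1,0,0,0,0,0,-56.5,53.5,0,0,0,0,0]

```text
clock: 17.8
eef_pos: [577.5, -102.3, 282.6]
tool_rot: [-3.141, -0.007, 1.34]
force: [-0.1, 9.3, 1.9]
width: 24.6
gripper_force: 60.0
```

```bash
python3 -c "
from h import *
ft()"
```

```text
t 17.8 ang 4.634 rad 54.4 Ftan 9.15 Frad -1.77 Fz 1.9 w 24.6 z 282.6 [-3.141 -0.007  1.34 ]
```

Emit:
play_rows:
  deltas: [-8.6,-0.9,0,0,0,0,0,-16.9,-3.1,0,0,0,0,0,-24.8,-6.7,0,0,0,0,0,-32,-11.4,0,0,0,0,0,-38.4,-17.1,0,0,0,0,0,-43.9,-23.9,0,0,0,0,0,-48.2,-31.3,0,0,0,0,0,-51.3,-39.4,0,0,0,0,0,-53.1,-47.8,0,0,0,0,0,-53.5,-56.5,0,0,0,0,0]

```text
clock: 19.05
eef_pos: [513.5, -147.6, 282.6]
tool_rot: [3.132, -0.001, 1.336]
force: [9.3, -3.4, -4.8]
width: 24.7
gripper_force: 59.6
```

```bash
python3 -c "
from h import *
ft()"
```

```text
t 19.05 ang 6.209 rad 56.3 Ftan 9.75 Frad 1.57 Fz -4.8 w 24.7 z 282.6 [ 3.132e+00 -1.000e-03  1.336e+00]
```

Emit:
play_rows:
  deltas: [0.9,-8.6,0,0,0,0,0,3.1,-16.9,0,0,0,0,0,6.7,-24.8,0,0,0,0,0,11.4,-32,0,0,0,0,0,17.1,-38.4,0,0,0,0,0]

```text
clock: 19.68
eef_pos: [478.2, -125.2, 282.6]
tool_rot: [3.135, 0.004, 1.333]
force: [4.4, -8.6, -0.4]
width: 25.0
gripper_force: 59.7
```

```bash
python3 -c "
from h import *
ft()
yw=-.262
s=read_state(); y=1.336; a=np.array([np.cos(y),np.sin(y)]);b=np.array([np.sin(y),-np.cos(y)])
pos=lambda t:55*np.array([np.cos(-np.pi/2+yw-t),np.sin(-np.pi/2+yw-t)])
# calls of 2 rows x 0.12 rad from 7.069 on
t0=2.25*np.pi
for k in range(14):
    t=t0+.24*k; print(k,round(t+.24,2),[[round(float((pos(t+e)-pos(t))@w),1) for w in(a,b)] for e in(.12,.24)])
"
```

```text
t 19.68 ang 0.686 rad 56.4 Ftan 9.56 Frad 1.43 Fz -0.4 w 25.0 z 282.6 [3.135 0.004 1.333]
0 7.31 [[5.1, -4.2], [10.6, -7.8]]
1 7.55 [[5.9, -2.9], [12.1, -5.1]]
2 7.79 [[6.4, -1.4], [13.0, -2.1]]
3 8.03 [[6.6, 0.1], [13.1, 1.1]]
4 8.27 [[6.4, 1.7], [12.5, 4.2]]
5 8.51 [[5.8, 3.2], [11.1, 7.0]]
6 8.75 [[4.9, 4.5], [9.2, 9.5]]
7 8.99 [[3.7, 5.5], [6.6, 11.4]]
8 9.23 [[2.3, 6.2], [3.8, 12.6]]
9 9.47 [[0.7, 6.6], [0.6, 13.2]]
10 9.71 [[-0.9, 6.5], [-2.5, 12.9]]
11 9.95 [[-2.4, 6.1], [-5.5, 12.0]]
12 10.19 [[-3.8, 5.4], [-8.2, 10.3]]
13 10.43 [[-5.0, 4.3], [-10.4, 8.1]]
```

Emit:
play_rows:
  deltas: [5.1,-4.2,0,0,0,0,0,10.6,-7.8,0,0,0,0,0]

```text
clock: 19.92
eef_pos: [472.0, -113.8, 282.5]
tool_rot: [3.137, 0.006, 1.332]
force: [2.4, -10.5, 2.9]
width: 24.8
gripper_force: 60.1
```

Emit:
play_rows:
  deltas: [5.9,-2.9,0,0,0,0,0,12.1,-5.1,0,0,0,0,0]

```text
clock: 20.18
eef_pos: [468.7, -101.1, 282.5]
tool_rot: [3.139, 0.007, 1.332]
force: [-2.6, -11.2, 6.4]
width: 24.7
gripper_force: 60.5
```

```bash
python3 -c "
from h import *
ft()"
```

```text
t 20.18 ang 1.151 rad 56.0 Ftan 10.67 Frad 4.37 Fz 6.4 w 24.7 z 282.5 [3.139 0.007 1.332]
```

Emit:
play_rows:
  deltas: [6.4,-1.4,0,0,0,0,0,13,-2.1,0,0,0,0,0]

```text
clock: 20.42
eef_pos: [468.4, -87.7, 282.4]
tool_rot: [-3.141, 0.008, 1.332]
force: [-4.2, -9.7, 9.0]
width: 24.6
gripper_force: 60.8
```

```bash
python3 -c "
from h import *
ft()"
```

```text
t 20.43 ang 1.391 rad 55.7 Ftan 10.01 Frad 3.42 Fz 9.0 w 24.6 z 282.4 [-3.141  0.008  1.332]
```

Emit:
play_rows:
  deltas: [6.6,0.1,0,0,0,0,0,13.1,1.1,0,0,0,0,0]

```text
clock: 20.68
eef_pos: [471.6, -74.5, 282.4]
tool_rot: [-3.139, 0.007, 1.333]
force: [-7.6, -7.9, 12.1]
width: 24.8
gripper_force: 61.1
```

```bash
python3 -c "
from h import *
ft()"
```

```text
t 20.68 ang 1.636 rad 55.4 Ftan 9.93 Frad 4.66 Fz 12.1 w 24.8 z 282.4 [-3.139  0.007  1.333]
```

Emit:
play_rows:
  deltas: [6.4,1.7,0,0,0,0,0,12.5,4.2,0,0,0,0,0]

```text
clock: 20.92
eef_pos: [477.9, -62.3, 282.4]
tool_rot: [-3.137, 0.007, 1.333]
force: [-10.1, -5.1, 14.0]
width: 24.7
gripper_force: 61.2
```

```bash
python3 -c "
from h import *
ft()"
```

```text
t 20.93 ang 1.886 rad 55.0 Ftan 9.8 Frad 5.64 Fz 14.0 w 24.7 z 282.4 [-3.137  0.007  1.333]
```

Emit:
play_rows:
  deltas: [5.8,3.2,0,0,0,0,0,11.1,7,0,0,0,0,0]

```text
clock: 21.18
eef_pos: [487.0, -52.0, 282.4]
tool_rot: [-3.136, 0.006, 1.334]
force: [-10.6, -3.8, 13.4]
width: 24.8
gripper_force: 61.3
```

```bash
python3 -c "
from h import *
ft()"
```

```text
t 21.18 ang 2.137 rad 54.7 Ftan 10.4 Frad 4.41 Fz 13.4 w 24.8 z 282.4 [-3.136  0.006  1.334]
```

Emit:
play_rows:
  deltas: [4.9,4.5,0,0,0,0,0,9.2,9.5,0,0,0,0,0]

```text
clock: 21.42
eef_pos: [498.4, -44.4, 282.4]
tool_rot: [-3.136, 0.004, 1.335]
force: [-10.7, -1.7, 13.2]
width: 24.5
gripper_force: 61.2
```

```bash
python3 -c "
from h import *
ft()"
```

```text
t 21.43 ang 2.39 rad 54.3 Ftan 10.27 Frad 3.57 Fz 13.2 w 24.5 z 282.4 [-3.136  0.004  1.335]
```

Emit:
play_rows:
  deltas: [3.7,5.5,0,0,0,0,0,6.6,11.4,0,0,0,0,0]

```text
clock: 21.68
eef_pos: [511.1, -39.9, 282.4]
tool_rot: [-3.136, 0.003, 1.336]
force: [-11.6, -0.5, 12.8]
width: 24.6
gripper_force: 61.2
```

```bash
python3 -c "
from h import *
ft()"
```

```text
t 21.68 ang 2.638 rad 54.0 Ftan 11.38 Frad 2.29 Fz 12.8 w 24.6 z 282.4 [-3.136e+00  3.000e-03  1.336e+00]
```

Emit:
play_rows:
  deltas: [2.3,6.2,0,0,0,0,0,3.8,12.6,0,0,0,0,0]

```text
clock: 21.92
eef_pos: [523.7, -38.5, 282.4]
tool_rot: [-3.134, 0.003, 1.336]
force: [-12.3, 0.7, 13.1]
width: 24.6
gripper_force: 61.3
```

```bash
python3 -c "
from h import *
ft()"
```

```text
t 21.93 ang 2.874 rad 53.8 Ftan 12.31 Frad 0.82 Fz 13.1 w 24.6 z 282.4 [-3.134e+00  3.000e-03  1.336e+00]
```

Emit:
play_rows:
  deltas: [0.7,6.6,0,0,0,0,0,0.6,13.2,0,0,0,0,0]

```text
clock: 22.18
eef_pos: [536.2, -40.1, 282.4]
tool_rot: [-3.133, 0.002, 1.337]
force: [-12.8, 3.2, 14.6]
width: 25.2
gripper_force: 61.4
```

```bash
python3 -c "
from h import *
ft()"
```

```text
t 22.18 ang 3.109 rad 53.6 Ftan 13.18 Frad 0.19 Fz 14.6 w 25.2 z 282.4 [-3.133e+00  2.000e-03  1.337e+00]
```

Emit:
play_rows:
  deltas: [-0.9,6.5,0,0,0,0,0,-2.5,12.9,0,0,0,0,0]

```text
clock: 22.42
eef_pos: [547.7, -44.2, 282.4]
tool_rot: [-3.132, 0.001, 1.338]
force: [-15.0, 5.2, 13.8]
width: 24.8
gripper_force: 61.4
```

```bash
python3 -c "
from h import *
ft()"
```

```text
t 22.43 ang 3.337 rad 53.6 Ftan 15.74 Frad -1.98 Fz 13.8 w 24.8 z 282.4 [-3.132e+00  1.000e-03  1.338e+00]
```

Emit:
play_rows:
  deltas: [-1.1,3.1,0,0,0,0,0,-1.1,3.1,0,0,0,0,0,-1.1,3.1,0,0,0,0,0]

```text
clock: 22.8
eef_pos: [550.8, -45.9, 282.4]
tool_rot: [-3.133, 0.0, 1.338]
force: [-12.8, 5.1, 11.4]
width: 24.7
gripper_force: 61.4
```

```bash
python3 -c "
from h import *
ft()
for i in range(6): get_image('side');ft()"
```

```text
t 22.8 ang 3.402 rad 53.6 Ftan 13.6 Frad -1.99 Fz 11.4 w 24.7 z 282.4 [-3.133  0.     1.338]
t 22.85 ang 3.402 rad 53.6 Ftan 13.22 Frad -3.5 Fz 12.0 w 24.9 z 282.4 [-3.133  0.     1.338]
t 22.9 ang 3.401 rad 53.6 Ftan 14.2 Frad -3.37 Fz 11.8 w 24.9 z 282.4 [-3.133  0.     1.338]
t 22.95 ang 3.402 rad 53.6 Ftan 14.0 Frad -1.89 Fz 12.9 w 24.7 z 282.4 [-3.133  0.     1.338]
t 23.0 ang 3.402 rad 53.6 Ftan 14.15 Frad -2.24 Fz 12.3 w 24.8 z 282.4 [-3.133  0.     1.338]
t 23.05 ang 3.402 rad 53.5 Ftan 14.56 Frad -2.28 Fz 11.7 w 24.8 z 282.4 [-3.133  0.     1.338]
t 23.1 ang 3.402 rad 53.6 Ftan 13.3 Frad -2.2 Fz 11.4 w 24.6 z 282.4 [-3.133  0.     1.338]
```

Load estimates agree. The static tangential force is about 13.9 N against a 7 N drag, and the feed past the bearing onset is about 0.75 rad, so the load is about 45 N. I now relax the tangential push, let go, and rise.

Emit:
play_rows:
  deltas: [0.8,-1.8,0,0,0,0,0,1.7,-3.6,0,0,0,0,0,1.7,-3.6,0,0,0,0,0,1.7,-3.6,0,0,0,0,1,1.7,-3.6,0,0,0,0,1,1.7,-3.6,0,0,0,0,1,1.7,-3.6,0,0,0,0,1,1.7,-3.6,-30,0,0,0,1,1.7,-3.6,-80,0,0,0,1,1.7,-3.6,-130,0,0,0,1]

```text
clock: 24.35
eef_pos: [552.0, -46.2, 412.9]
tool_rot: [-3.141, -0.0, 1.336]
force: [0.7, 0.1, 0.2]
width: 85.5
gripper_force: 0.0
```

Emit:
play_rows:
  deltas: [0,0,-10,0,0,0,1,0,0,-10,0,0,0,1,0,0,-10,0,0,0,1]

```text
clock: 24.72
eef_pos: [551.4, -46.4, 420.0]
tool_rot: [-3.139, 0.001, 1.336]
force: [0.2, -0.5, -0.5]
width: 85.3
gripper_force: 0.0
```

```bash
python3 -c "
from h import *
a=get_image('wrist');b=get_image('side')
A=a[60:260,130:380];A=cv2.resize(A,None,fx=1.8,fy=1.8,interpolation=cv2.INTER_CUBIC)
B=cv2.resize(b[130:230,240:330],(324,360),interpolation=cv2.INTER_CUBIC)
cv2.imwrite('pics/c7.png',cv2.cvtColor(np.hstack([A,B]),cv2.COLOR_RGB2BGR))"
```

```text
(no output)
```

View pics/c7.png

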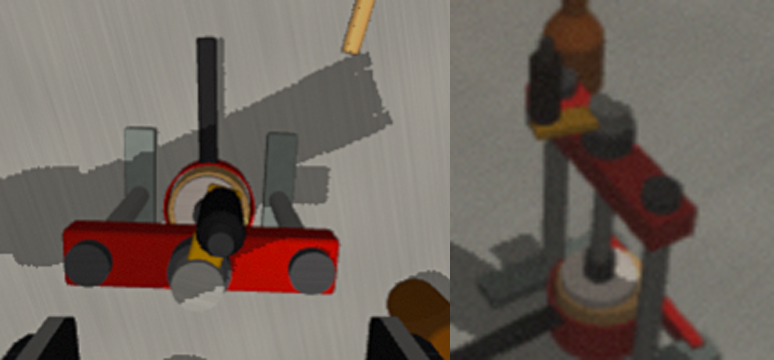

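The picture shows the plate seated on the follower at about (600,275), concentric with the pan at (208,200). The crank is at its new angle and the gripper is clear above.

```bash
python3 -c "
from cell import *
print(finish_job())"
```

```text
the job is handed in; nothing more can be done
None
```

The pan is home against the back stop under the press plate, and the plate is wound down onto the follower with about 45 N (estimated from crank force and feed). The sleeve is released and the job was handed in at about 25 s.

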